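# Wedge the loose stone slab tight in the squaring jig

### The job

The narrower of the two stone slabs lies loose in the squaring jig: swing the latch of the packing case free, open the lid right back so that it stays, and take out the tapered wedge by its fin. Slide it thin end first along the jig floor into the gap on the right of the narrower slab, the only gap wide enough for it, until it jams and that slab is pressed flush along its fence. Finish while still gripping the wedge and pushing it in, so that the slab stays tight for the rail screws to be done up; leave the wider slab, the straight bar in the case, the rock samples and the eraser where they are.

Things in the scene. Friction and masses are not known exactly. Their poses are not given: they have to be found in the camera images.
- case: Packing case, fixed: black block 110 (x) x 130 (y) x 20 mm with two slots (84 x 24 mm, long along x, floor at z 6 mm, centred at y +27 and -27 mm) under a deep grey lid; 60 mm high when shut. Latch at the right of its front, lid tab at the left. Origin: centre of the underside; x away from the robot to the hinge side, y left, z up.
- latch (a joint): Latch lever on the case front, turns with light friction about an upright pivot at case x -80, y -40 mm. 0 = locked: its nose bars the lid's front lip, its handle points to case -x. Grows anticlockwise from above (the handle swings to the case's right, -y); clear of the lip above 1.25 rad, stop at 1.75. Starts at 0 to 0.25.
- latch_peg (a point): Grip point on the latch's upright round black peg, 12 mm diameter, 42 mm from the pivot; the peg stands from z 33 to 63 mm on the flat steel handle, this point is at z 52 mm. The peg moves on a level arc about the pivot.
- lid (a joint): Lid of the case; 0 = shut, grows as it opens upward and back, stop at 1.9 rad. The hinge is stiff enough for the lid to stay where it is left (about 2 N at the tab).
- lid_hinge (a point): Middle of the lid's hinge line, which runs along case y at case x +55, z 20 mm.
- lid_tab (a point): Grip point of the lid's tab, a grey lug 20 mm wide (along case y), 10 mm thick, sticking out 28 mm from the front lip at case y +28 mm. When shut this point is 137 mm in front of the hinge line and 5 mm above it (25 mm above the desk, nothing below it). It swings with the lid.
- wedge: Steel wedge in one of the case slots, thin end to case +x. Blade 16 mm high, from x -13 (19.6 mm thick) to x +67 mm (10 mm thick, nose bevelled 2 mm); taper 0.12, all on its right face, left face straight along x at y +9 mm. Upright grip fin on the thick end, 26 (x) x 12 (y) mm, centred on the origin, z 16 to 46 mm. Origin: underside below the fin; x to the thin end.
- wedge_tip (a point): Middle of the wedge's thin end face, at x 67, y 4, z 8 mm of the wedge.
- bar: Straight steel packing bar, 80 x 18 x 16 mm, no fin, in the other slot of the case; not to be moved. Origin: underside, 27 mm from its middle, as the wedge's.
- jig: Two-bay squaring jig, fixed: dark steel plate 120 (x) x 196 (y) x 10 mm, steel rails on it 14 mm high (tops at z 24). Each bay, left (+y) and right (-y): straight fence along x on its left, end stop behind (face at x +42 mm), tapered rail on its right, open to the front (-x). Origin: centre of the underside; x away from the robot, y left, z up.
- left_fence (a point): Point on the left bay's fence face: jig x +12, y +84.5, z 17 mm; axes as the jig's; the slab bears on it from -y. The bay's tapered rail runs from jig x -45 to +37 mm; its face lies 58 + 0.12 (30 - x) mm to the right (-y) of the fence face, so with the narrow slab flush the wedge jams with its tip near jig x +30 mm.
- right_fence (a point): The same for the right bay: jig x +12, y -10.5, z 17 mm; same tapered rail.
- slab: The narrower sawn stone slab, 60 (x) x 48 (y) x 14 mm, 0.09 to 0.14 kg, lying loose on the jig plate in one of the bays, 3.5 to 5 mm off its fence. Origin: centre of the underside; axes about as the jig's.
- wide_slab: The wider slab, 60 x 55 x 14 mm, in the other bay; the gap beside it is too narrow for the wedge. Not to be moved. Origin: centre of the underside.
- rock_a: Rough rock sample 54 x 59 x 32 mm on the desk behind, not to be disturbed.
- rock_c: Grey rock sample 48 x 62 x 34 mm on the desk in front, between case and jig, not to be disturbed.
- eraser: Small eraser in a sleeve, 21 x 46 x 13 mm, on the desk in front of the jig, not to be disturbed.

How it is judged:
On the way, in this order (a step that is already met when the one before it is completed fails the run):
1. the latch is swung clear of the lid (value of joint latch above 1.25 rad), for 0.2 s.
2. the lid stands open, past upright (value of joint lid above 1.6 rad), for 0.2 s.
3. the wedge is lifted out of the case (z of wedge in the frame of case above 0.03 m), for 0.1 s.
At the end, for the whole second after the job is handed in: Fingers grip the wedge (over 3 N); it bears on the narrow slab (over 3 N), on that slab's right, within 3.5 mm of the jig floor, its tip at jig x +22 mm or more; the slab is at rest, flat, within 1.4 mm of its fence and 0.03 rad of square; the lid is still open (over 1.5 rad) (((y of slab in the frame of left_fence between -0.0254 and -0.0222 m and x of slab in the frame of left_fence between -0.025 and 0.01 m) or (y of slab in the frame of right_fence between -0.0254 and -0.0222 m and x of slab in the frame of right_fence between -0.025 and 0.01 m)) and angle between the x axis of slab and the x axis of jig, either way round below 0.03 rad and z of slab in the frame of jig below 0.0125 m and x of wedge_tip in the frame of jig above 0.022 m and y of wedge_tip in the frame of slab between -0.034 and -0.024 m and z of wedge in the frame of jig below 0.0135 m and angle between wedge's own z axis and vertical below 0.08 rad and contact force between wedge and slab above 3 N and contact force between the fingers and wedge above 3 N and linear speed of slab below 0.01 m/s and value of joint lid above 1.5 rad); the arm keeps its last pose, push and grip.
It fails at once if the wider slab is shifted (distance of wide_slab from where it was at the start of the episode above 0.008 m).
It fails at once if the bar in the case is shifted or taken out (distance of bar from where it was at the start of the episode above 0.012 m).
It fails at once if a rock sample or the eraser is disturbed (distance of any of rock_a, rock_c, eraser from where it was at the start of the episode above 0.02 m).
It also fails if it takes over 64 s, if anything falls off the work surface, if the arm or the gripper's body presses on something with over 40 N, if the wrist force passes 120 N, or if a joint passes its speed limit or range.

### The arm

A 7-joint arm with a two-finger parallel gripper is mounted at the origin on a cart in front of the work surface, level with it; the furniture and walls round the work are solid. World frame = base frame: x ahead of the robot, y to its left, z up, the work surface at z = 0. Lengths are in m, angles in rad, forces in N, time in s.
With the tool pointing down it reaches from about 0.425 to 0.925 m from the base axis. Payload 6.8 kg.
Tool frame: the origin (TCP) lies on the front face of the gripper's body, between the roots of the fingers; the fingertips stand 73 mm ahead of it and the grasp point (between the pads) lies 54 mm ahead of it (env.nose_length is the distance from the TCP to the fingertips, in m); z points along the fingers, y is the line along which they close (so a half turn about z gives the same grasp; the last joint's range is limited). The gripper opens to 85 mm and grips with 20 to 120 N. Pads are 22 mm wide; open, the fingers measure 114 mm over their backs; the gripper's body (76 mm by 85 mm) begins 54 mm behind the grasp point. The pads swing forward as they close: fully open they stand 13 mm farther back than shut.
Start: joints at [1.199, 0.477, 0.022, 1.555, -0.011, 1.109, -0.083], TCP at [0.176, -0.652, 0.304] pointing down, gripper open.
Joint ranges: [-2.96, 2.96], [-0.34, 2.1], [-1.41, 1.46], [0.24, 2.44], [-1.37, 4.51], [0.17, 1.92], [-2.96, 2.96]. Speed limits (rad/s): [2.39, 2.39, 3.14, 3.14, 3.14, 3.14, 3.14].

### API

Orientations are given as a unit quaternion [w, x, y, z].
In Python, from cell import env, kin, camera, calibration, job gives the robot as it stands. The module is installed in compiled form; this text tells all that it offers. Calls block until the motion is done:
- env.reach(position, orientation): joint-space move of the TCP to a pose.
- env.movel(position, velocity=0.15, rot=None, stop_force=None): straight line of the TCP; rot=None keeps the orientation; velocity is the mean speed in m/s. With stop_force (N) it stops when the force on the tool has changed by that much, and returns True; else False.
- env.goto_joints(angles): joint-space move.
- env.grip(opening, f_grip=None): finger opening in m; f_grip is the grip in N (None keeps the last); returns when the fingers have stopped.
- env.dwell(seconds).
- kin.inverse_kinematics(position, orientation): joint angles nearest the present ones, or None.
- env.get_state(): the state.
- camera(name): name is "side" or "top"; returns (picture, depth): 480x640x3 uint8, blue, green, red; 480x640 float32, m along the optical axis (not along the pixel's ray), 0 where there is no reading.
- calibration(name): a dict with "fx", "fy", "cx", "cy" (pixels), "rvec" (rotation vector, rad) and "tvec" (3), from world to camera coordinates, as OpenCV has them. Camera axes: x right, y down, z forward; pixel columns grow to the right and rows downward; lengths in m; the calibration is good to about 2 mm. A picture is of the moment at which its call begins. calibration takes no time and is no camera call.
A pose or a line that the arm cannot do raises env.PlanningError and nothing moves.
- job.job_done(): hands the job in; it is judged then, once.
The state is a dict: "time": time; "qpos": joint angles; "joint_velocities": joint speeds; "joint_torque": joint torques, N m; "tcp_pos": TCP position; "orientation": TCP orientation; "force": force on the tool from outside, world axes, zero at the start; "torque": the same for the moment, N m; "opening": finger opening in m; "gripper_force": force on a finger pad.
Only numpy, scipy, OpenCV 4.12 (cv2) and the standard library are available. Lean on these libraries where they do the work, as an engineer would, in place of code of your own. Each camera call takes 0.05 s, during which the arm holds its last target. There are 200 camera calls.

## Working session

There is one attempt and no reset: what is moved stays moved. The work goes in short steps, each a Python script; the robot and the scene stay as the last script left them, time stands still between calls to the robot, and variables do not carry over. Pictures are saved under pics/ and viewed, at most 10 in all, crops included, and the job is handed in when it is done.

```bash
mkdir -p pics; cat > h.py <<'E'
import numpy as np, cv2
from cell import env, kin, camera, calibration, job
def cam(n):
    c=calibration(n); K=np.array([[c['fx'],0,c['cx']],[0,c['fy'],c['cy']],[0,0,1]]); R=cv2.Rodrigues(np.array(c['rvec'],float))[0]; t=np.array(c['tvec'],float).ravel(); return K,R,t
def ray(n,uv,z):
    K,R,t=cam(n); uv=np.atleast_2d(uv).astype(float)
    d=(np.linalg.inv(K)@np.c_[uv,np.ones(len(uv))].T).T@R; o=-R.T@t
    return o+d*((z-o[2])/d[:,2])[:,None]
def proj(n,P):
    K,R,t=cam(n); q=(K@(R@np.atleast_2d(P).T+t[:,None])).T; return q[:,:2]/q[:,2:]
def cloud(n,dep):
    K,R,t=cam(n); v,u=np.mgrid[:480,:640]; d=np.stack([(u-K[0,2])/K[0,0]*dep,(v-K[1,2])/K[1,1]*dep,dep],-1)
    return (d-t)@R
def snap(n,name=None):
    im,d=camera(n)
    if name: cv2.imwrite(f'pics/{name}.png',im)
    return im,d
E
python3 - <<'E'
from h import *
for n in('top','side'):
    im,d=snap(n,n+'0'); np.save(n+'0.npy',d); K,R,t=cam(n); print(n,K[0,0],-R.T@t,R[2])
s=env.get_state();print(s['time'],s['tcp_pos'],s['orientation'],s['opening'],env.nose_length)
E
```

```text
top 509.25053490644603 [0.35597462 0.25712653 1.01551713] [ 0.15521162 -0.00862526 -0.98784359]
side 586.0665547047045 [0.09682928 0.91498575 0.55052776] [ 0.47897827 -0.7148396  -0.50949403]
0.1 [ 0.17592472 -0.65125966  0.30307281] [-7.61079707e-04  9.91311882e-01  1.31530046e-01 -1.39526239e-04] 0.08546596678334832 0.0726
```

View pics/top0.png

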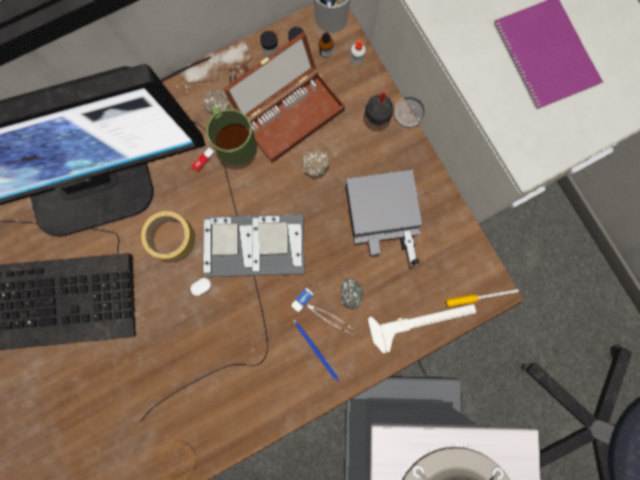

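View pics/side0.png

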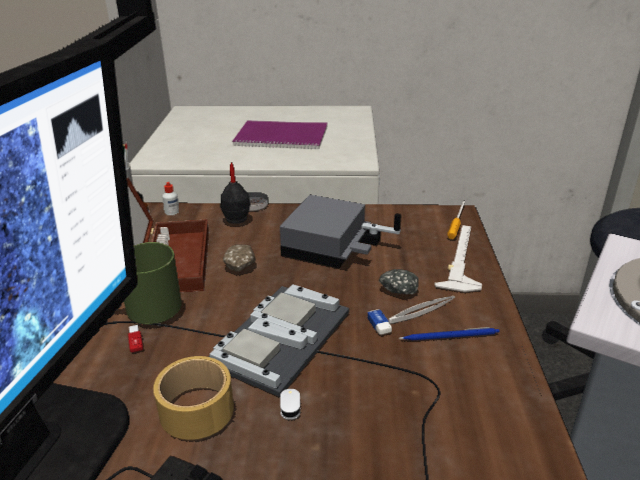

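The top view shows the case lid at about (385,205), the latch peg near (411,262) and the lid tab near (375,246). The jig is at about (254,245), with the narrow slab in its left bay (225,238). Rock_c is at (351,293) and the eraser at (303,299).

```bash
python3 - <<'E'
from h import *
im=cv2.imread('pics/top0.png'); d=np.load('top0.npy')
cv2.imwrite('pics/c1.png',cv2.resize(im[165:290,190:440],None,fx=3.2,fy=3.2,interpolation=cv2.INTER_CUBIC))
P=cloud('top',d); 
def rect(m,name):
    n,l,s,c=cv2.connectedComponentsWithStats(m.astype(np.uint8)); 
    for k in [1+np.argmax(s[1:,4])]:
        p=P[l==k]; r=cv2.minAreaRect((p[:,:2]*1000).astype(np.float32)); print(name,r,len(p),np.median(p[:,2]))
v,u=np.mgrid[:480,:640]
reg=(u>335)&(u<430)&(v>160)&(v<245)
rect(reg&(P[...,2]>.052)&(P[...,2]<.07),'lid')
reg=(u>190)&(u<315)&(v>205)&(v<285)
rect(reg&(P[...,2]>.006)&(P[...,2]<.035),'jig')
print(P[470-205,225],P[270,260],P[238,225],P[238,272],P[150,300],P[262,411],P[246,375])
# lid & jig by colour in image
hsv=cv2.cvtColor(im,cv2.COLOR_BGR2HSV)
for q in [(205,385),(268,260),(238,225),(238,272),(250,300),(246,375),(255,411),(280,330)]: print(q,hsv[q],P[q].round(4))
for q in [(293,351),(299,303)]: print(q,P[q].round(3))
E
```

```text
lid ((574.2164916992188, 146.069091796875), (110.68856048583984, 130.77874755859375), 9.270158767700195) 3813 0.06056118026948074
jig ((489.4311828613281, 397.77105712890625), (121.89271545410156, 195.82568359375), 3.2856695652008057) 5922 0.022578507062682357
[0.44877671 0.45376485 0.00716395] [0.44013233 0.38327453 0.01379972] [0.50048485 0.45369064 0.0230891 ] [0.50267004 0.36122979 0.02525018] [0.69189079 0.31380816 0.00088278] [0.46093492 0.09039357 0.0407064 ] [0.49153843 0.15913069 0.03061963]
(205, 385) [130   5 162] [0.5665 0.1442 0.0642]
(268, 260) [ 75   4 126] [0.4445 0.3841 0.0084]
(238, 225) [ 23  17 199] [0.5005 0.4537 0.0231]
(238, 272) [ 25  17 200] [0.5027 0.3612 0.0253]
(250, 300) [ 60   2 212] [0.4808 0.3056 0.0225]
(246, 375) [150   2 162] [0.4915 0.1591 0.0306]
(255, 411) [ 60   3 225] [0.4752 0.0894 0.0347]
(280, 330) [ 13 119 139] [0.4249 0.245  0.0019]
(293, 351) [0.399 0.205 0.034]
(299, 303) [0.386 0.297 0.015]
```

View pics/c1.png

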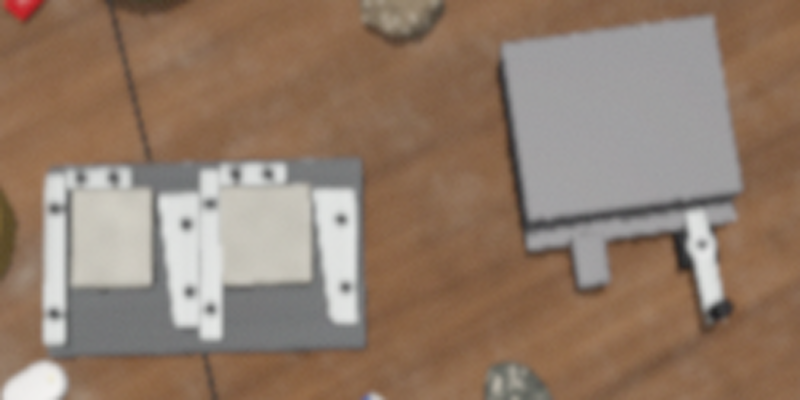

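The crop confirms it. The peg top is at about full-image pixel (414,262) and the tab end at (375,254). The left bay holds the narrow slab, with a thin gap at the fence and a wide one on its right. The case yaw is 9.3° and the jig yaw 3.3°. Next I do the latch.

```bash
cat >> h.py <<'E'
class F:
    def __init__(s,x,y,yaw): s.o=np.array([x,y,0.]);s.yaw=yaw;c,k=np.cos(yaw),np.sin(yaw);s.R=np.array([[c,-k,0],[k,c,0],[0,0,1]])
    def w(s,p): return s.o+s.R@np.array(p,float)
    def l(s,p): return s.R.T@(np.array(p,float)-s.o)
case=F(.5742,.1461,np.radians(9.27)); jig=F(.4894,.3978,np.radians(3.29))
def q(yaw): return [0,np.cos(yaw/2),np.sin(yaw/2),0]
def st(*a):
    s=env.get_state(); print(*a,'t%.1f'%s['time'],np.round(s['tcp_pos'],4),'F',np.round(s['force'],1),'op%.4f'%s['opening'],'gf%.1f'%s['gripper_force']); return s
E
python3 - <<'E'
from h import *
p=ray('top',(190+718/3.2,165+308/3.2),.063)[0]; l=case.l(p)-[-.08,-.04,0]
a=np.arctan2(-l[1],-l[0]); print('peg',p,'rad',np.hypot(*l[:2]),'latch',a)
def peg(a,z): return case.w([-.08-.042*np.cos(a),-.04-.042*np.sin(a),z])
Q=q(case.yaw); print(peg(a,.0))
env.grip(.036,20)
env.reach(peg(a,.20),Q); st('above')
env.movel(peg(a,.111),.15); st('down')
env.grip(0.0,20); st('grip')
for b in np.linspace(a,1.55,8)[1:]: env.movel(peg(b,.111),.12); st(round(b,2))
env.grip(.036); b=1.55
env.movel(peg(b,.20),.25); st('up')
snap('top','t1')
E
```

```text
peg [0.46012123 0.08784324 0.063     ] rad 0.04198257751477418 latch -0.020978679702526898
[0.46010398 0.08784079 0.        ]
above t3.5 [0.4604 0.0872 0.2   ] F [-0.6 -0.8  0.6] op0.0355 gf0.0
down t4.2 [0.4605 0.088  0.1114] F [ 0.7  1.6 -0.1] op0.0360 gf0.0
grip t4.5 [0.4607 0.0873 0.1118] F [-0.1 -3.3  5.9] op0.0112 gf22.2
0.2 t4.8 [0.463  0.0795 0.1118] F [-1.3  1.9  6.6] op0.0109 gf22.3
0.43 t5.0 [0.4676 0.0708 0.1117] F [-0.3  1.2  5.4] op0.0113 gf22.3
0.65 t5.3 [0.4735 0.0641 0.1116] F [-0.6  1.5  6.3] op0.0113 gf22.4
0.88 t5.5 [0.4807 0.0587 0.1115] F [0.  2.7 5.4] op0.0108 gf22.5
1.1 t5.8 [0.4892 0.0548 0.1113] F [-1.   3.5  5.7] op0.0112 gf22.5
1.33 t6.0 [0.4978 0.0528 0.1112] F [-1.1  2.6  6.6] op0.0112 gf22.7
1.55 t6.3 [0.5077 0.0525 0.1111] F [1.1 2.2 2.9] op0.0112 gf22.6
up t7.2 [0.5077 0.0519 0.2007] F [-0.1  0.3 -1.1] op0.0358 gf0.0
```

```bash
python3 - <<'E'
from h import *
Q=q(case.yaw)
def tab(th,r=.141,h=.005,up=.065): # contact on the lid tab
    return case.w([.055-r*np.cos(th)+h*np.sin(th),.028,.02+r*np.sin(th)+h*np.cos(th)+up])
env.grip(.045,30)
env.reach(tab(0,up=.14),Q); env.movel(tab(0),.12); st('at tab')
env.grip(0,30); st('grip')
for th in np.linspace(0,1.76,17)[1:]:
    env.movel(tab(th),.12); s=st(round(th,2))
    if s['opening']<.015: break
env.grip(.05)
env.movel(tab(th,up=.14),.25); st('up')
env.movel(case.w([-.12,-.02,.30]),.3)
snap('top','t2'); st()
E
```

```text
at tab t8.8 [0.4852 0.1599 0.0904] F [ 0.2  0.4 -0.7] op0.0447 gf0.0
grip t9.1 [0.4853 0.1602 0.0908] F [ 0.1 -0.6  5.8] op0.0189 gf33.5
0.11 t9.4 [0.4868 0.1604 0.1058] F [ 2.5  1.  -0.8] op0.0189 gf32.5
0.22 t9.7 [0.4896 0.1608 0.1206] F [ 3.7  1.5 -2.1] op0.0190 gf32.0
0.33 t10.0 [0.494  0.1615 0.1351] F [ 3.1  2.1 -1.7] op0.0189 gf31.4
0.44 t10.2 [0.4998 0.1625 0.149 ] F [ 2.2  2.  -2.2] op0.0190 gf30.8
0.55 t10.5 [0.5072 0.1637 0.1623] F [-0.4  2.9 -1.3] op0.0193 gf30.3
0.66 t10.8 [0.5164 0.1653 0.175 ] F [-2.   3.7 -0.3] op0.0195 gf30.1
0.77 t11.1 [0.5269 0.167  0.1864] F [-2.7  2.9  1.5] op0.0190 gf30.1
0.88 t11.4 [0.5387 0.169  0.1966] F [-2.9  3.1  0.7] op0.0188 gf29.8
0.99 t11.7 [0.5513 0.1711 0.2053] F [-3.1  4.6  1.6] op0.0190 gf29.5
1.1 t11.9 [0.5649 0.1733 0.2126] F [-2.5  5.5  1. ] op0.0189 gf29.5
1.21 t12.2 [0.5791 0.1757 0.2184] F [-1.9  4.5  1.6] op0.0191 gf29.6
1.32 t12.5 [0.594  0.1782 0.2226] F [-1.1  4.4  2.6] op0.0189 gf29.7
1.43 t12.8 [0.6092 0.1808 0.2252] F [-2.   3.9  2.5] op0.0189 gf29.8
1.54 t13.1 [0.6246 0.1834 0.2261] F [-2.3  4.1  3.8] op0.0190 gf29.6
1.65 t13.4 [0.6401 0.1861 0.2254] F [0.  6.1 4.2] op0.0185 gf29.3
1.76 t13.6 [0.6555 0.1886 0.223 ] F [-0.8  6.1  5.5] op0.0186 gf29.1
up t14.5 [0.6553 0.1877 0.2988] F [ 0.5  1.  -0.7] op0.0504 gf0.0
t15.4 [0.4603 0.1075 0.3   ] F [ 0.5 -0.1 -0.7] op0.0499 gf0.0
```

View pics/t2.png

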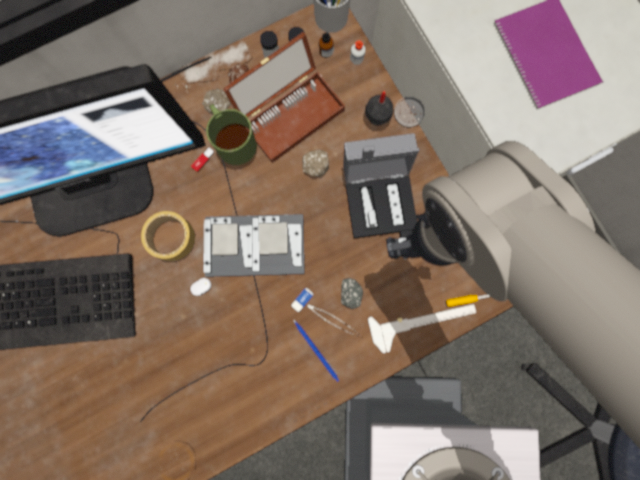

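The lid is open past upright. The left slot, near (369,207), holds the tapered piece with its fin at the lower end; the bar is in the right slot at (395,205). I'll zoom in to measure.

```bash
python3 - <<'E'
from h import *
im,d=snap('top'); P=cloud('top',d)
cv2.imwrite('pics/c2.png',cv2.resize(im[175:245,340:425],None,fx=8,fy=8,interpolation=cv2.INTER_CUBIC))
g=im.min(2)
m=np.zeros_like(g);m[183:232,355:383]=(g[183:232,355:383]>110)
p=P[(m>0)]; L=np.array([case.l(x) for x in p]); 
hi=L[(L[:,2]>.04)]; print('all',L.min(0),L.max(0),len(L)); print('hi',len(hi),np.median(hi,0),hi.min(0),hi.max(0))
# projected expected fin top corners (nominal) 
c=proj('top',[case.w([-.027+a,.027+b,.052]) for a in(-.013,.013) for b in(-.006,.006)]); print(((c-[340,175])*8+3.5).round(0))
c=proj('top',[case.w([a,.027+b,.022]) for a in(-.040,.040) for b in(-.009,.009)]); print(((c-[340,175])*8+3.5).round(0))
E
```

```text
all [-0.03949054  0.01373271  0.00282326] [0.04314283 0.03551255 0.05705136] 370
hi 94 [-0.02702548  0.02721034  0.0520703 ] [-0.03949054  0.02014286  0.0410889 ] [-0.01322445  0.03259702  0.05705136]
[[289. 395.]
 [240. 402.]
 [273. 290.]
 [224. 297.]]
[[289. 415.]
 [217. 425.]
 [241. 104.]
 [170. 113.]]
```

View pics/c2.png

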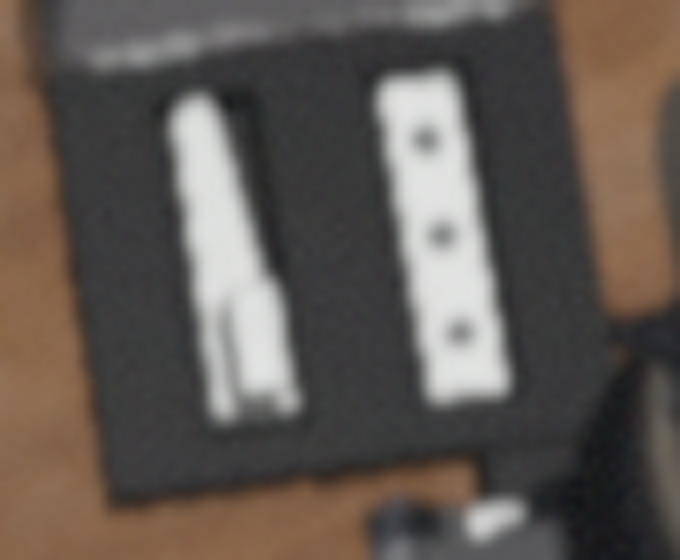

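```bash
cat >> h.py <<'E'
def tj(x,y,under): return jig.w([x,y,under+.092])   # TCP for wedge origin at jig x,y
E
python3 - <<'E'
from h import *
im=cv2.imread('pics/top0.png'); hsv=cv2.cvtColor(im,cv2.COLOR_BGR2HSV)
for n,(u0,u1) in dict(narrow=(208,242),wide=(254,296)).items():
    m=np.zeros((480,640),np.uint8); r=hsv[210:270,u0:u1]; m[210:270,u0:u1]=((r[...,0]>15)&(r[...,0]<35)&(r[...,1]>10)&(r[...,2]>120))
    c=max(cv2.findContours(m,0,cv2.CHAIN_APPROX_NONE)[0],key=cv2.contourArea)[:,0]
    w=ray('top',c,.024); L=np.array([jig.l(x) for x in w])*1000
    print(n,cv2.minAreaRect(L[:,:2].astype(np.float32)))
# rail check: white pixels, jig extents at z .024
m=np.zeros((480,640),np.uint8); r=hsv[205:285,190:315]; m[205:285,190:315]=((r[...,2]>205)&(r[...,1]<10))
for row in (-10,-25,-38):
    a=np.arange(-98,98,.5); uv=proj('top',[jig.w([row/1000,y/1000,.024]) for y in a]).round().astype(int)
    v=m[uv[:,1],uv[:,0]]; e=np.flatnonzero(np.diff(v.astype(int))); print(row,a[e])
Q=q(case.yaw); f=lambda u:case.w([-.027,.027,u+.092])
env.grip(.04,60)
env.reach(f(.09),Q); env.movel(f(.006),.12); st('down')
env.grip(0,60); st('grip')
env.movel(f(.09),.15); st('lift')
E
```

```text
narrow ((12.002599716186523, 55.85569763183594), (62.95927429199219, 49.142616271972656), 0.19795574247837067)
wide ((10.801918029785156, -39.290443420410156), (62.88602066040039, 55.45951461791992), 0.9386025667190552)
-10 [-93.  -75.5 -12.5   1.    3.   20.5  85.   94.5]
-25 [-83.  -77.  -10.5   1.   13.   18.5  85.   96.5]
-38 [-92.5 -78.5  -5.   17. ]
down t17.2 [0.5437 0.1686 0.0988] F [-0.7 -0.1  1.1] op0.0400 gf0.0
grip t17.6 [0.5437 0.1687 0.0989] F [-1.7 -0.3  6.9] op0.0108 gf59.5
lift t18.3 [0.5427 0.1678 0.1812] F [ 0.6  0.7 -2.1] op0.0110 gf58.6
```

```bash
python3 - <<'E'
from h import *
Q=q(jig.yaw); py=lambda x:.0222+.1104*(x+.085)
env.movel(tj(-.13,py(-.13),.09),.25,rot=Q); st('front')
env.movel(tj(-.13,py(-.13),.013),.15); st('low')
env.movel(tj(-.10,py(-.10),.013),.06); st('near')
im,d=snap('top'); snap('side','s3')
cv2.imwrite('pics/c3.png',cv2.resize(im[205:305,170:310],None,fx=5,fy=5,interpolation=cv2.INTER_CUBIC))
for n,p in dict(tip=[-.033,py(-.1)+.004,.029],fintop=[-.10,py(-.1),.059]).items(): print(n,((proj('top',jig.w(p))-[170,205])*5+2).round())
E
```

```text
front t19.7 [0.3596 0.4063 0.1816] F [ 0.6  0.1 -1.5] op0.0109 gf58.5
low t20.3 [0.359  0.4077 0.1054] F [ 0.7  0.  -1.7] op0.0109 gf58.5
near t21.0 [0.3887 0.413  0.1052] F [ 0.8  2.  -2.4] op0.0109 gf58.6
tip [[353. 283.]]
fintop [[352. 453.]]
```

View pics/c3.png

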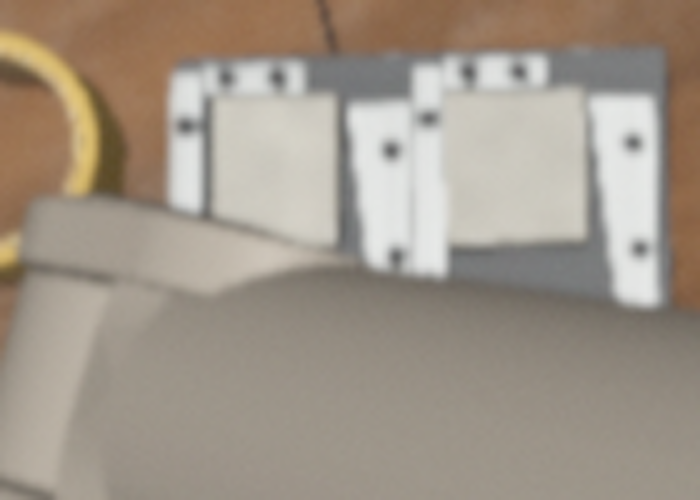

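View pics/s3.png

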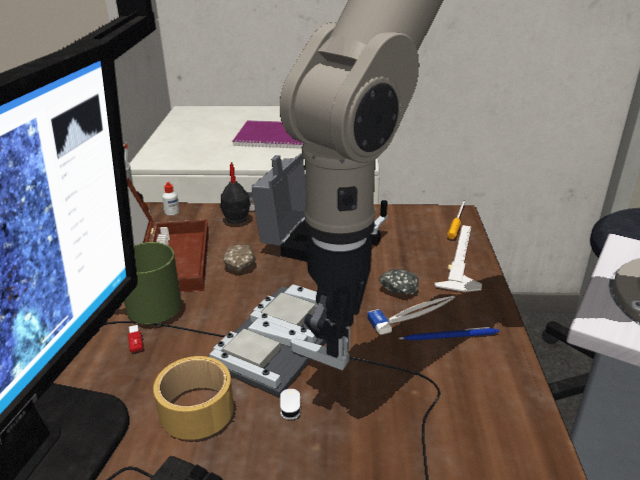

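The arm hides the wedge from the top view. The side view shows it held level in front of the left bay, with its nose near (300,345) heading for the gap. I'll slide it in under force watch.

```bash
python3 - <<'E'
from h import *
py=lambda x:.0222+.1104*(x+.085)
env.movel(tj(-.10,py(-.1),.0107),.03,stop_force=6); st('floor')
for x in np.arange(-.095,-.036,.006):
    h=env.movel(tj(x,py(x),.0107),.04,stop_force=12); s=st(round(x,3),h); print(jig.l(s['tcp_pos']).round(4))
    if h: break
snap('side','s4')
im=cv2.imread('pics/s4.png'); cv2.imwrite('pics/c4.png',cv2.resize(im[270:400,190:380],None,fx=4,fy=4,interpolation=cv2.INTER_CUBIC))
E
```

```text
floor t21.3 [0.3882 0.4129 0.1029] F [-0.2  2.   0. ] op0.0110 gf59.0
-0.095 False t21.6 [0.3923 0.4137 0.1029] F [-5.1  1.2  5.1] op0.0110 gf59.6
[-0.0961  0.0215  0.1029]
-0.089 False t21.9 [0.3983 0.4148 0.1029] F [-3.6  1.2  4.5] op0.0110 gf59.5
[-0.0899  0.0222  0.1029]
-0.083 False t22.2 [0.4044 0.4159 0.1029] F [-4.5  1.5  4.6] op0.0107 gf59.5
[-0.0839  0.0229  0.1029]
-0.077 False t22.5 [0.4103 0.4169 0.1029] F [-4.9  2.1  4.6] op0.0110 gf59.6
[-0.0779  0.0237  0.1029]
-0.071 False t22.8 [0.4161 0.418  0.103 ] F [-5.   2.   5.6] op0.0105 gf59.7
[-0.072   0.0244  0.103 ]
-0.065 False t23.1 [0.4214 0.419  0.103 ] F [-6.8  0.5  6.8] op0.0111 gf59.9
[-0.0667  0.0251  0.103 ]
-0.059 False t23.4 [0.4274 0.4201 0.103 ] F [-6.7  1.6  5.9] op0.0110 gf59.8
[-0.0606  0.0258  0.103 ]
-0.053 False t23.7 [0.4333 0.4211 0.103 ] F [-5.4  0.7  5.7] op0.0113 gf59.8
[-0.0546  0.0265  0.103 ]
-0.047 False t24.0 [0.4391 0.4222 0.103 ] F [-7.8  1.4  6.7] op0.0111 gf59.8
[-0.0488  0.0272  0.103 ]
-0.041 False t24.3 [0.445  0.4232 0.103 ] F [-7.   1.2  5.4] op0.0110 gf59.8
[-0.0429  0.0279  0.103 ]
```

View pics/c4.png

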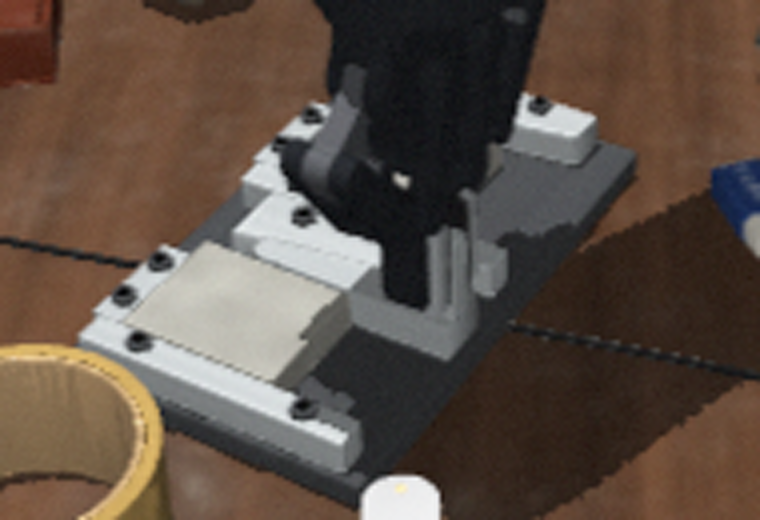

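The wedge lies flat between slab and rail, with the slab nearly against its fence. I'll push until it jams.

```bash
python3 - <<'E'
from h import *
x=-.041;y=.0279
for i in range(14):
    x+=.002; y+=.0001
    env.movel(tj(x,y,.0107),.03); s=st(round(x,3)); print(jig.l(s['tcp_pos']).round(4)); f=jig.R.T@s['force']
    if f[0]<-32: break
env.dwell(.5); st('hold')
im,_=snap('side'); cv2.imwrite('pics/c5.png',cv2.resize(im[270:400,190:380],None,fx=4,fy=4,interpolation=cv2.INTER_CUBIC))
im,_=snap('top'); cv2.imwrite('pics/c6.png',cv2.resize(im[205:285,190:310],None,fx=5,fy=5,interpolation=cv2.INTER_CUBIC))
E
```

```text
-0.039 t24.6 [0.4468 0.4237 0.103 ] F [-8.2 -0.5  9.5] op0.0107 gf60.0
[-0.041   0.0283  0.103 ]
-0.037 t24.9 [0.4486 0.424  0.103 ] F [-8.8 -0.9  8.5] op0.0112 gf60.1
[-0.0392  0.0285  0.103 ]
-0.035 t25.1 [0.4503 0.4242 0.103 ] F [-8.8  0.6 10.9] op0.0111 gf60.2
[-0.0375  0.0286  0.103 ]
-0.033 t25.4 [0.4509 0.4244 0.103 ] F [-12.8  -1.3  13. ] op0.0107 gf60.8
[-0.037   0.0287  0.103 ]
-0.031 t25.6 [0.4511 0.4245 0.103 ] F [-17.8  -3.7  17.3] op0.0114 gf61.4
[-0.0367  0.0289  0.103 ]
-0.029 t25.9 [0.4513 0.4247 0.103 ] F [-22.3  -5.3  22.1] op0.0108 gf62.1
[-0.0365  0.029   0.103 ]
-0.027 t26.1 [0.4516 0.4248 0.103 ] F [-28.3  -7.3  25.8] op0.0108 gf62.8
[-0.0362  0.0291  0.103 ]
-0.025 t26.4 [0.4518 0.4249 0.103 ] F [-32.9 -10.   28.8] op0.0112 gf63.4
[-0.0359  0.0292  0.103 ]
hold t26.9 [0.4519 0.4249 0.103 ] F [-32.4  -9.5  29.7] op0.0109 gf63.4
```

View pics/c5.png

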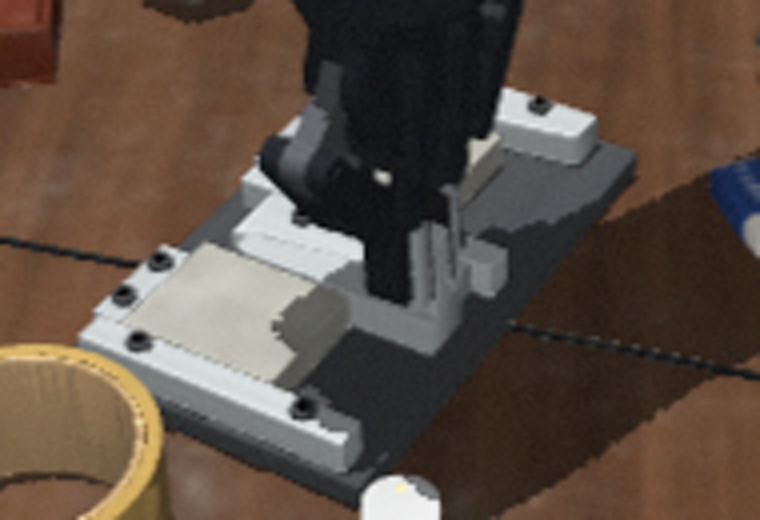

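View pics/c6.png

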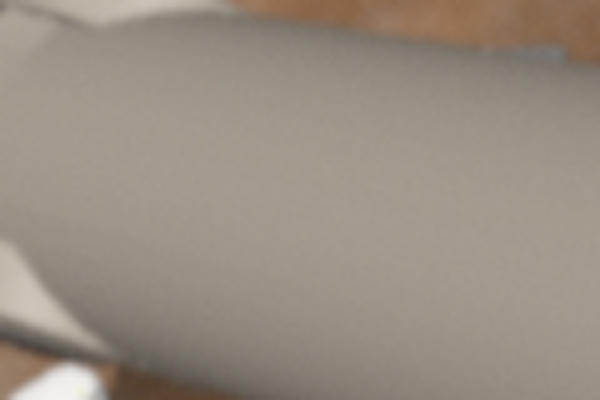

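The wedge has jammed at the predicted place, with its tip near jig x +30 mm, and is held at 32 N. The side view shows the slab against its fence; the top view is blocked by the arm. I'm handing in.

```bash
python3 -c "
from h import *
print(job.job_done()); st()"
```

```text
the job is handed in; nothing more can be done
None
the job is handed in; nothing more can be done
```

The job is handed in, with no verdict shown: the latch is clear, the lid is open, and the wedge is jammed with its tip near jig x +31 mm, still gripped at about 60 N and pushed in at about 32 N, with the slab looking flush on its fence in the side view (the top view was blocked by the arm).

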